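# Turn the back-to-front sample cassette over in the soil-lab rack

## Task

One of the three flat sample cassettes in the sloping rack was put in back to front and shows its plain black back. Take it out, turn it over and set it back in the same bay, seated flat against the backrest with its round window facing outward like the other two. Leave the other two cassettes and the rest of the bench as they are.

Things in the scene. Friction and masses are not known exactly. Their poses are not given: they have to be found in the camera images.
- cassette: Plate to turn, 120 x 80 x 12 mm (its x, y, z), white, 120 g; origin at its centre. +z leaves the window face (round brown-red window, 56 mm), -z the back (black, two yellow bars). x lies along the slope; both ends are alike. At the start +z points into the backrest; when done +z points out of the rack and up, 60 degrees from vertical. Its top 55 mm stands free above the backrest.
- neighbour_a: A cassette of the same kind and size, already right way round (window showing). Same axes. Leave it.
- neighbour_b: The other cassette already right way round. Same axes. Leave it.
- rack: Fixed rack, grey base 160 x 322 x 12 mm, 90 mm high; origin at the centre of its underside, z up, y along the row of three bays (102 mm apart, the middle one at y 0), +x the way it faces (roughly to the robot's left). In each bay a cassette leans on an aluminium backrest sloping 60 degrees from horizontal (bottom edge towards +x), which reaches 65 mm up the slope.
- channel (a point): Foot of the backrest in the middle bay (rack x 30, y 0, z 32 mm), where a cassette's lower back edge rests on a ledge square to the backrest. The channel is 18 mm deep from the backrest to a blue front lip 10 mm high above the ledge. Bays are 97 mm wide between blue dividers that run 45 mm up the slope. The same in every bay. Axes as the rack's.
- tub: Bystander: clear round tub 96 mm across with a red lid, 60 mm high; origin at the centre of its underside.
- jar: Bystander: jar 60 mm across, 90 mm high; origin at the centre of its underside.
- tube: Bystander: standing tube 35 mm across, 114 mm high with a blue cap; origin at the centre of its underside.
- dish: Bystander: aluminium weighing dish 90 mm across, 16 mm high; origin at the centre of its underside.
- spatula: Bystander: spatula 180 mm long lying on the bench, along its x axis.
There are look-alikes about, which are no part of the job. Leave any pink or purple look-alike of the cassette alone.

How it is judged:
By the outcome, as a careful person would: the job done as asked, in the order asked, and still so for the second after the job is handed in, with the robot touching nothing.
It also fails if it takes over 43 s, if anything falls off the work surface, if the arm or the gripper's body presses on something with over 40 N, if the wrist force passes 120 N, or if a joint passes its speed limit or range.

## Robot

A 6-joint arm with a two-finger parallel gripper is mounted at the origin on the work surface. World frame = base frame: x ahead of the robot, y to its left, z up, the work surface at z = 0. Lengths are in mm, angles in rad, forces in N, time in s.
With the tool pointing down it reaches from about 350 to 875 mm from the base axis. Payload 4.2 kg.
Tool frame: the origin (TCP) lies midway between the tips of the shut fingers; the grasp point (between the pads) lies 19 mm behind it (arm.tcp_to_grasp is the distance from the TCP to the grasp point, in mm); z points along the fingers, y is the line along which they close (so a half turn about z gives the same grasp; the last joint's range is limited). The gripper opens to 85 mm and grips with 20 to 120 N. Pads are 22 mm wide; open, the fingers measure 114 mm over their backs; the gripper's body (76 mm by 85 mm) begins 54 mm behind the grasp point. The pads swing forward as they close: fully open they stand 13 mm farther back than shut.
Start: joints at [-0.847, 0.385, 0.008, 0, -1.194, -0.259], TCP at [280.164, -558.666, 231.312] pointing down, gripper open.
Joint ranges: [-3.14, 3.14], [-1.21, 2.06], [-1.07, 1.41], [-3.16, 2.05], [-2.99, -0.16], [-3.1, 3.1]. Speed limits (rad/s): [2.79, 2.79, 3.14, 3.14, 3.14, 3.14].

## Interface

Orientations are given as a unit quaternion [x, y, z, w].
In Python, from bench import arm, get_image gives the robot as it stands.
- The arm moves only by the tool drive_tool, never from a script. Its argument "deltas" is a list of rows, each a list of 2 entries, a list of its own where there are three numbers: the shift along the tool's x, y, z in cm, then the turn, a rotation vector about the tool's x, y, z in degrees. In form: [[[x, y, z], [ax, ay, az]], ...]. A call has 1 to 12 rows; each row shifts and turns the commanded pose from where the row before left it, along the tool's axes as they then stand; what a row does not reach is not made up. A row lasts 1/10 s, in which the tool goes at most 50 mm and 8.59 degrees, less where a joint would pass 70% of its speed; a pose out of reach is approached as far as the arm can. A call with a gripper value outside its range is refused whole. "claw" is the finger opening in cm, from 0 to 8.54, set as the call begins (left out, the last holds). The fingers move at their own pace and stop on an object; the grip force is fixed at half the most. Time passes only in rows, so rows that do not move let the fingers close. It gives the time, the measured TCP pose, the force, the opening and the grip force at its end, in the units of the state.
- arm.read_state(): the state, without advancing time (a new reading comes with each control period).
- get_image(name): name is "side" or "top"; returns a dict with "img" (400x640x3 uint8, red, green, blue), "fx", "fy", "cx", "cy" (pixels), "eye" and "orientation" of the camera in the world. Camera axes: x right, y down, z forward; pixel columns grow to the right and rows downward; lengths in mm; the calibration is good to about 2 mm. A picture is of the moment at which its call begins. There is no depth.
- arm.job_done(): hands the job in; it is judged then, once.
The state is a dict: "clock": time; "joints": joint angles; "joint_vel": joint speeds; "joint_efforts": joint torques, N m; "position": TCP position; "ee_rot": TCP orientation; "contact_force": force on the tool from outside, world axes, zero at the start; "wrist_torque": the same for the moment, N m; "gripper_width": finger opening in mm; "grasp_force": force on a finger pad.
Only numpy, scipy, OpenCV 4.12 (cv2) and the standard library are available. Lean on these libraries where they do the work, as an engineer would, in place of code of your own. Each camera call takes 0.05 s, during which the arm holds its last target. There are 200 camera calls.

## Working session

There is one attempt and no reset: what is moved stays moved. The work goes in short steps, Python scripts to look and compute and a tool call to move; the robot and the scene stay as the last step left them, time stands still between calls to the robot, and variables do not carry over. Pictures are saved under pics/ and viewed, at most 10 in all, crops included, and the job is handed in when it is done.

Besides the shell and the picture viewer there is one more tool, called in YAML: its name, and indented under it one key for each argument. drive_tool: Moves the arm, as the interface text tells. Its arguments: {"type":"object","properties":{"deltas":{"type":"array"},"claw":{"type":"number"}},"required":["deltas"]}

```bash
mkdir -p pics; ls
python3 - <<'E'
from bench import arm,get_image
import cv2
print(arm.read_state())
for n in("side","top"):
    d=get_image(n); cv2.imwrite(f"pics/{n}0.png",d["img"][:,:,::-1]); print(n,{k:v for k,v in d.items() if k!="img"})
E
```

```text
pics
{'clock': 0.0, 'joints': array([-8.47397892e-01,  3.85571762e-01,  6.58865313e-03, -5.08568955e-04,
       -1.19400747e+00, -2.58568972e-01]), 'joint_vel': array([ 0.00152824, -0.00117906, -0.00042328, -0.00018615, -0.00100475,
       -0.00041558]), 'joint_efforts': array([ 7.03067435e-04, -3.92286050e+01,  1.88396734e+01,  4.18601543e+00,
       -4.63300006e-03, -7.25170707e-06]), 'position': array([ 279.89606074, -558.14812003,  230.19644903]), 'ee_rot': array([-2.30236556e-01,  9.73134045e-01,  1.07895602e-03, -3.08863178e-04]), 'contact_force': array([ 0.30987739,  0.37000721, -0.20146644]), 'wrist_torque': array([-0.0297723 , -0.07403828, -0.01157452]), 'grasp_force': 0.0, 'gripper_width': 85.42621169667325}
side {'fx': 364.6642867853944, 'fy': 364.6642867853944, 'cx': 316.66804474652236, 'cy': 208.75378941090568, 'eye': array([379.59447122, 787.10980183, 708.20349712]), 'orientation': array([-0.09226642,  0.89219707, -0.43937342,  0.0492168 ])}
top {'fx': 436.1642994340891, 'fy': 436.1642994340891, 'cx': 318.52108989850046, 'cy': 200.58105718173374, 'eye': array([ 453.27928567,   20.04530996, 1295.19614608]), 'orientation': array([ 0.71551429, -0.69693143,  0.03275489, -0.03539785])}
```

View pics/side0.png

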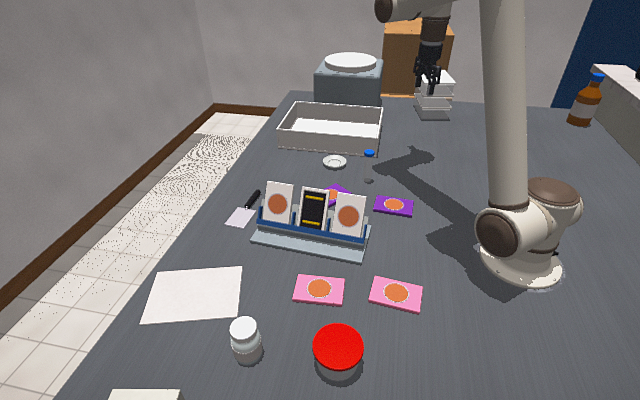

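View pics/top0.png

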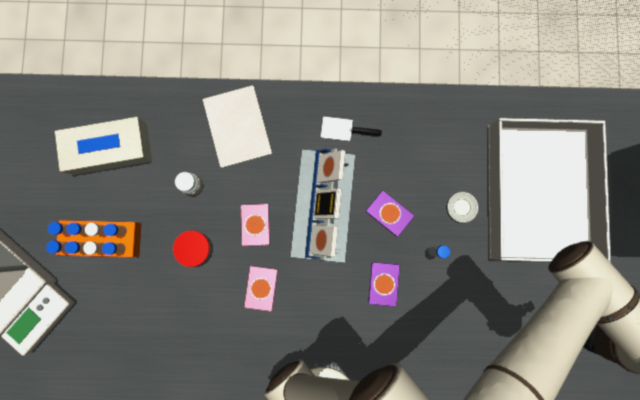

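Run:
```python
import cv2,numpy as np
t=cv2.imread("pics/top0.png")[140:270,280:365]; s=cv2.imread("pics/side0.png")[170:270,245:385]
a=cv2.resize(t,None,fx=4.5,fy=4.5,interpolation=cv2.INTER_CUBIC); cv2.imwrite("pics/tz.png",a)
b=cv2.resize(s,None,fx=5.5,fy=5.5,interpolation=cv2.INTER_CUBIC); cv2.imwrite("pics/sz.png",b)
```

```text
(no output)
```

View pics/tz.png

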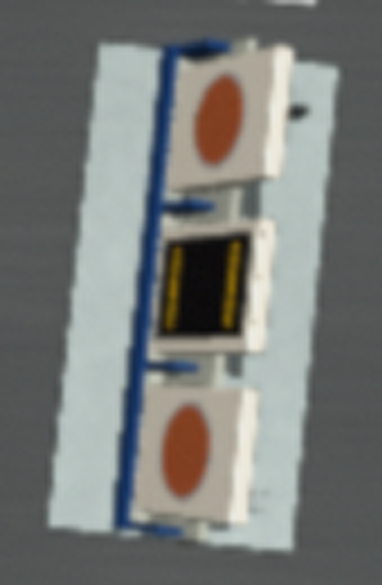

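View pics/sz.png

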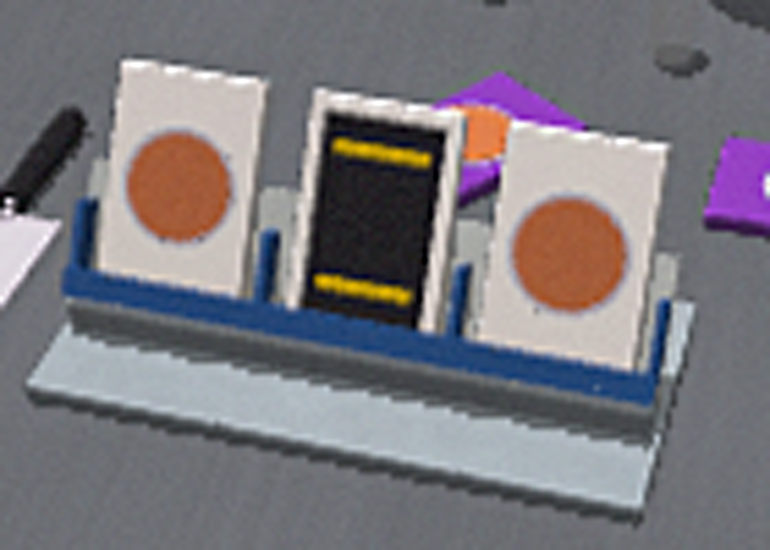

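```bash
cat > h.py <<'E'
import numpy as np, cv2
from bench import arm,get_image
from scipy.spatial.transform import Rotation as R
from scipy.optimize import least_squares
def proj(c,P):
    q=R.from_quat(c["orientation"]).inv().apply(np.atleast_2d(P)-c["eye"])
    return np.c_[c["fx"]*q[:,0]/q[:,2]+c["cx"],c["fy"]*q[:,1]/q[:,2]+c["cy"]]
def ray(c,uv):
    d=R.from_quat(c["orientation"]).apply([(uv[0]-c["cx"])/c["fx"],(uv[1]-c["cy"])/c["fy"],1]); return d/np.linalg.norm(d)
def tri(cs,uvs):
    A=0;b=0
    for c,uv in zip(cs,uvs):
        d=ray(c,uv);M=np.eye(3)-np.outer(d,d);A=A+M;b=b+M@c["eye"]
    return np.linalg.solve(A,b)
E
python3 - <<'E'
from h import *
T=get_image("top");S=get_image("side")
tz=lambda u,v:np.array([280+(u+.5)/4.5-.5,140+(v+.5)/4.5-.5])
sz=lambda u,v:np.array([245+(u+.5)/5.5-.5,170+(v+.5)/5.5-.5])
obs=[(T,tz(100,44),(80,-161,12)),(T,tz(338,66),(-80,-161,12)),(T,tz(295,550),(-80,161,12)),(T,tz(50,527),(80,161,12)),
(S,sz(28,385),(80,-161,12)),(S,sz(640,510),(80,161,12)),(S,sz(693,303),(-80,161,12))]
f=lambda p:np.concatenate([(proj(c,R.from_euler('z',p[3]).apply(P)+p[:3])-uv)[0] for c,uv,P in obs])
r=least_squares(f,[450,20,0,1.57],loss='soft_l1');p=r.x
print(p[:3],np.degrees(p[3]));print(r.fun.reshape(-1,2).round(1))
Rz=R.from_euler('z',p[3])
# cassette corners triangulated -> rack frame
for n,a,b in[("outTop -y",tz(250,235),sz(316,90)),("outTop +y",tz(243,350),sz(463,115)),("win a",tz(220,119),sz(179,186)),("win b",tz(187,450),sz(568,253)),
  ("bar top",tz(232,284),sz(381,152)),("bar bot",tz(174,288),sz(362,288))]:
    X=tri((T,S),(a,b));print(n,X.round(1),Rz.inv().apply(X-p[:3]).round(1))
for y in(-40,40):
  print(proj(T,Rz.apply([-19.6,y,141.9])+p[:3]),proj(S,Rz.apply([-19.6,y,141.9])+p[:3]))
E
```

```text
[564.96644654  12.08868194  -0.96126855] 85.94524449756089
[[ 0.  -0.4]
 [ 0.4 -0.2]
 [ 0.1  0.4]
 [ 0.   0.2]
 [-1.   0.4]
 [ 0.2  0. ]
 [ 0.5 -0. ]]
outTop -y [591.8 -17.  149. ] [-27.1 -28.9 149.9]
outTop +y [520.7 -15.2 145.2] [-30.3  42.2 146.2]
win a [6.664e+02 6.000e-01 9.160e+01] [  -4.3 -102.    92.6]
win b [461.8  15.9  92. ] [ -3.5 103.2  92.9]
bar top [561.2  -8.5 121.8] [-20.8   2.3 122.7]
bar bot [563.7  26.7  61.5] [14.5  2.3 62.4]
[[332.44825406 186.52219546]] [[298.67836289 189.36666157]]
[[329.61000197 216.34402281]] [[326.86021053 193.85875339]]
```

```bash
cat >> h.py <<'E'
def blobs(c,kind,box,amin=6):
    u0,v0,u1,v1=box;h=cv2.cvtColor(c["img"][v0:v1,u0:u1],cv2.COLOR_RGB2HSV).astype(int)
    H,S,V=h[...,0],h[...,1],h[...,2]
    m=((H>18)&(H<35)&(S>110)&(V>70)) if kind=="y" else ((H<14)&(S>110)&(V>60))
    n,l,st,ce=cv2.connectedComponentsWithStats(m.astype(np.uint8))
    return [tuple((ce[i]+[u0,v0]).round(2))+(st[i,4],) for i in range(1,n) if st[i,4]>=amin]
E
python3 - <<'E'
from h import *
T=get_image("top");S=get_image("side")
for k in"yr":
  print(k,blobs(T,k,(300,145,352,265)),blobs(S,k,(255,175,375,245)))
E
```

```text
y [(np.float64(331.0), np.float64(203.0), np.int32(39)), (np.float64(318.03), np.float64(203.75), np.int32(36))] [(np.float64(314.0), np.float64(197.5), np.int32(58)), (np.float64(310.63), np.float64(222.23), np.int32(57))]
r [(np.float64(328.29), np.float64(166.12), np.int32(140)), (np.float64(320.66), np.float64(239.85), np.int32(150))] [(np.float64(332.71), np.float64(194.02), np.int32(63)), (np.float64(277.0), np.float64(203.58), np.int32(272)), (np.float64(348.08), np.float64(215.91), np.int32(306))]
```

```bash
cat >> h.py <<'E'
def plan(p1,R1,N,p0=None,R0=None):
    s=arm.read_state(); p0=s["position"] if p0 is None else p0; R0=R.from_quat(s["ee_rot"]) if R0 is None else R0
    w=(R0.inv()*R1).as_rotvec()/N
    rows=[]; 
    for i in range(N):
        Ri=R0*R.from_rotvec(w*i); rows.append([(Ri.inv().apply(p1-p0)/N/10).round(2).tolist(),np.degrees(w).round(2).tolist()])
    return rows
E
python3 - <<'E'
from h import *
T=get_image("top");S=get_image("side")
P={}
for n,a,b in[("bt",(331,203),(314,197.5)),("bb",(318.03,203.75),(310.63,222.23)),("wa",(328.29,166.12),(277,203.58)),("wb",(320.66,239.85),(348.08,215.91))]:
    X=tri((T,S),(a,b));P[n]=X;print(n,X.round(1),(proj(T,X)-a).round(1),(proj(S,X)-b).round(1))
d=P["wb"]-P["wa"];yaw=np.arctan2(d[1],d[0])-np.pi/2;print("yaw",np.degrees(yaw),np.linalg.norm(d))
Rz=R.from_euler('z',yaw)
u=Rz.apply([-.5,0,.866]);n=Rz.apply([.866,0,.5]);y=Rz.apply([0,1,0])
c=(P["bt"]+P["bb"])/2; print("slope",((P["bt"]-P["bb"])@np.c_[u,n,y]).round(1))
m=(P["wa"]+P["wb"])/2; print("bars mid vs windows mid in u,n,y",((c-m)@np.c_[u,n,y]).round(1), c.round(1),m.round(1))
cc=c-6*n  # cassette centre
R1=R.from_matrix(np.c_[np.cross(n,-u),n,-u])
g=cc+u*(60-26); tcp=g-u*19
print("R1",R1.as_quat().round(4),"grasp tcp",tcp.round(1),"u",u.round(3),"n",n.round(3),"y",y.round(3))
np.savez("plan.npz",u=u,n=n,y=y,tcp=tcp,q=R1.as_quat(),cc=cc)
st=tcp+130*u
print("standoff",st)
for r in plan(st,R1,15):print(r)
E
```

```text
bt [560.6  -8.  121.2] [[0.  0.2]] [[-0.2 -0. ]]
bb [563.1  27.3  61.1] [[0.  0.1]] [[-0.1 -0. ]]
wa [666.4   1.2  91.4] [[0.  0.2]] [[-0.2 -0. ]]
wb [461.   17.3  92. ] [[0.  0.1]] [[-0.1 -0. ]]
yaw 85.52117121186718 206.02701993613113
slope [69.8 -0.6 -0.3]
bars mid vs windows mid in u,n,y [-0.6 -0.1  1.9] [561.9   9.7  91.2] [563.7   9.3  91.7]
R1 [0.0377 0.9652 0.2586 0.0101] grasp tcp [560.9  -3.  101.2] u [-0.039 -0.498  0.866] n [0.068 0.863 0.5  ] y [-0.997  0.078  0.   ]
standoff [555.79161484 -67.79960467 213.74353598]
[[-3.11, 2.1, 0.12], [-1.95, -0.54, 2.03]]
[[-3.03, 2.2, 0.22], [-1.95, -0.54, 2.03]]
[[-2.95, 2.3, 0.32], [-1.95, -0.54, 2.03]]
[[-2.86, 2.39, 0.43], [-1.95, -0.54, 2.03]]
[[-2.77, 2.47, 0.54], [-1.95, -0.54, 2.03]]
[[-2.68, 2.55, 0.65], [-1.95, -0.54, 2.03]]
[[-2.58, 2.62, 0.77], [-1.95, -0.54, 2.03]]
[[-2.48, 2.68, 0.88], [-1.95, -0.54, 2.03]]
[[-2.37, 2.73, 0.99], [-1.95, -0.54, 2.03]]
[[-2.27, 2.78, 1.11], [-1.95, -0.54, 2.03]]
[[-2.16, 2.82, 1.23], [-1.95, -0.54, 2.03]]
[[-2.04, 2.85, 1.34], [-1.95, -0.54, 2.03]]
[[-1.93, 2.87, 1.46], [-1.95, -0.54, 2.03]]
[[-1.81, 2.89, 1.57], [-1.95, -0.54, 2.03]]
[[-1.7, 2.89, 1.69], [-1.95, -0.54, 2.03]]
```

drive_tool:
  deltas:
    - [[-3.1,2.1,0.1],[-1.95,-0.55,2.05]]
    - [[-3.0,2.2,0.2],[-1.95,-0.55,2.05]]
    - [[-2.95,2.3,0.3],[-1.95,-0.55,2.05]]
    - [[-2.85,2.4,0.4],[-1.95,-0.55,2.05]]
    - [[-2.8,2.5,0.5],[-1.95,-0.55,2.05]]
    - [[-2.7,2.55,0.65],[-1.95,-0.55,2.05]]
    - [[-2.6,2.6,0.75],[-1.95,-0.55,2.05]]
    - [[-2.5,2.7,0.9],[-1.95,-0.55,2.05]]
    - [[-2.4,2.7,1.0],[-1.95,-0.55,2.05]]
    - [[-2.3,2.8,1.1],[-1.95,-0.55,2.05]]
    - [[-2.2,2.8,1.2],[-1.95,-0.55,2.05]]
    - [[0,0,0],[0,0,0]]
  claw: 8.5

```text
clock: 1.6
position: [485.9, -196.6, 220.0]
ee_rot: [-0.034, 0.981, 0.193, 0.008]
contact_force: [-0.0, -0.8, -0.6]
gripper_width: 84.7
grasp_force: 0.0
```

Run:
```python
from h import *
d=np.load("plan.npz");s=arm.read_state();print(s["clock"],s["joints"].round(2),s["position"].round(1))
for r in plan(d["tcp"]+130*d["u"],R.from_quat(d["q"]),4):print(r)
```

```text
1.6 [-0.31  0.32 -0.03 -0.38 -1.36 -1.09] [ 485.9 -196.6  220. ]
[[-1.94, 2.79, 1.37], [-1.92, -0.52, 2.0]]
[[-1.83, 2.81, 1.48], [-1.92, -0.52, 2.0]]
[[-1.72, 2.82, 1.59], [-1.92, -0.52, 2.0]]
[[-1.61, 2.83, 1.7], [-1.92, -0.52, 2.0]]
```

drive_tool:
  deltas:
    - [[-1.95,2.8,1.35],[-1.9,-0.5,2.0]]
    - [[-1.85,2.8,1.5],[-1.9,-0.5,2.0]]
    - [[-1.7,2.8,1.6],[-1.9,-0.5,2.0]]
    - [[-1.6,2.85,1.7],[-1.95,-0.55,2.0]]
    - [[0,0,0],[0,0,0]]
    - [[0,0,0],[0,0,0]]

```text
clock: 2.2
position: [554.5, -70.9, 213.3]
ee_rot: [0.038, 0.966, 0.257, 0.01]
contact_force: [0.5, 0.6, -0.0]
gripper_width: 85.0
grasp_force: 0.0
```

```bash
cat > st.py <<'E'
from h import *
d=np.load("plan.npz");s=arm.read_state();Rc=R.from_quat(s["ee_rot"])
import sys
h=float(sys.argv[1]) if len(sys.argv)>1 else 0
e=d["tcp"]+h*d["u"]-s["position"]
print(s["clock"],s["joints"].round(2),"err tool cm",(Rc.inv().apply(e)/10).round(2),"rot deg",np.degrees((Rc.inv()*R.from_quat(d["q"])).as_rotvec()).round(2))
E
python3 st.py 130
python3 - <<'E'
from h import *
S=get_image("side");T=get_image("top")
a=cv2.resize(S["img"][110:250,240:400,::-1],None,fx=2.5,fy=2.5,interpolation=3);b=cv2.resize(T["img"][130:270,260:420,::-1],None,fx=2.5,fy=2.5,interpolation=3)
cv2.imwrite("pics/p1.png",np.hstack([a,b]))
E
```

```text
2.2 [-0.15  0.36  0.02 -0.54 -1.31 -1.34] err tool cm [-0.1   0.3   0.12] rot deg [-0.21 -0.01 -0.07]
```

View pics/p1.png

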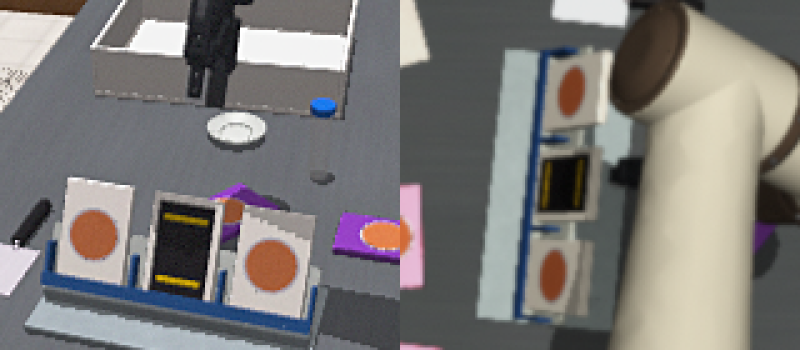

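Run:
```python
from h import *
S=get_image("side");s=arm.read_state();Rc=R.from_quat(s["ee_rot"])
for o in([0,0,0],[0,50,-13],[0,-50,-13]):print((((proj(S,s["position"]+Rc.apply(o)))-[240,110])*2.5).round())
```

```text
[[202. 117.]]
[[192. 104.]]
[[214. 107.]]
```

drive_tool:
  deltas:
    - [[-0.1,0.3,1.1],[-0.2,0,0]]
    - [[0,0,2],[0,0,0]]
    - [[0,0,2],[0,0,0]]
    - [[0,0,2],[0,0,0]]
    - [[0,0,1],[0,0,0]]
    - [[0,0,0],[0,0,0]]
    - [[0,0,0],[0,0,0]]

```text
clock: 3.05
position: [559.5, -28.0, 145.2]
ee_rot: [0.039, 0.965, 0.259, 0.01]
contact_force: [-0.1, -0.1, 0.4]
gripper_width: 84.8
grasp_force: 0.0
```

```bash
python3 st.py
python3 - <<'E'
from h import *
S=get_image("side");T=get_image("top")
a=cv2.resize(S["img"][140:240,260:380,::-1],None,fx=3.3,fy=3.3,interpolation=3);b=cv2.resize(T["img"][150:250,290:410,::-1],None,fx=3.3,fy=3.3,interpolation=3)
cv2.imwrite("pics/p2.png",np.hstack([a,b]))
s=arm.read_state();Rc=R.from_quat(s["ee_rot"])
for o in([0,0,0],[0,50,-13],[0,-50,-13]):print(((proj(S,s["position"]+Rc.apply(o))-[260,140])*3.3).round(),((proj(T,s["position"]+Rc.apply(o))-[290,150])*3.3+[396,0]).round())
E
```

```text
3.05 [-0.08  0.41 -0.07 -0.58 -1.15 -1.31] err tool cm [ 0.06 -0.04  5.07] rot deg [ 0.03  0.07 -0.1 ]
[[183. 152.]] [[557. 174.]]
[[170. 139.]] [[512. 165.]]
[[200. 135.]] [[618. 182.]]
```

View pics/p2.png

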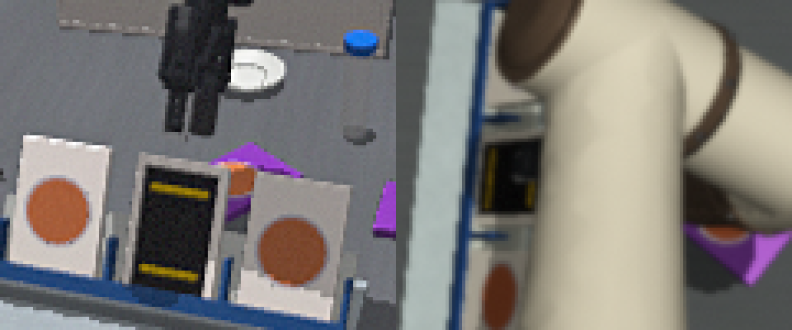

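drive_tool:
  deltas:
    - [[0.05,0,1],[0,0,0]]
    - [[0,0,1],[0,0,0]]
    - [[0,0,1],[0,0,0]]
    - [[0,0,1],[0,0,0]]
    - [[0,0,0.7],[0,0,0]]
    - [[0,0,0.3],[0,0,0]]
    - [[0,0,0],[0,0,0]]
    - [[0,0,0],[0,0,0]]

```text
clock: 3.95
position: [560.9, -2.7, 101.8]
ee_rot: [0.039, 0.965, 0.259, 0.01]
contact_force: [0.2, -0.5, -0.4]
gripper_width: 84.7
grasp_force: 0.0
```

```bash
python3 st.py
```

```text
3.95 [-0.04  0.46 -0.12 -0.61 -1.06 -1.29] err tool cm [-0.   -0.06  0.04] rot deg [ 0.05  0.06 -0.1 ]
```

drive_tool:
  deltas:
    - [[0,0,0],[0,0,0]]
    - [[0,0,0],[0,0,0]]
    - [[0,0,0],[0,0,0]]
    - [[0,0,0],[0,0,0]]
    - [[0,0,0],[0,0,0]]
    - [[0,0,0],[0,0,0]]
    - [[0,0,0],[0,0,0]]
  claw: 2.0

```text
clock: 4.65
position: [560.7, -2.6, 101.6]
ee_rot: [0.039, 0.965, 0.259, 0.01]
contact_force: [-0.0, 0.9, -0.1]
gripper_width: 19.9
grasp_force: 0.0
```

drive_tool:
  deltas:
    - [[0,0,0],[0,0,0]]
    - [[0,0,0],[0,0,0]]
    - [[0,0,0],[0,0,0]]
    - [[0,0,0],[0,0,0]]
    - [[0,0,0],[0,0,0]]
  claw: 0.8

```text
clock: 5.15
position: [560.7, -2.8, 101.6]
ee_rot: [0.039, 0.965, 0.259, 0.01]
contact_force: [0.4, -1.3, -0.7]
gripper_width: 11.3
grasp_force: 58.7
```

```bash
python3 st.py;python3 -c "
from h import *
s=arm.read_state();print(R.from_quat(s['ee_rot']).inv().apply(s['contact_force']),s['wrist_torque'],s['gripper_width'],s['grasp_force'])"
```

```text
5.15 [-0.04  0.46 -0.12 -0.61 -1.06 -1.29] err tool cm [-0.02 -0.04  0.03] rot deg [ 0.04  0.05 -0.13]
[-0.47390754 -1.46869168 -0.0051412 ] [-1.3538467   0.0583298   0.02234821] 11.295844517868458 58.67165207862854
```

drive_tool:
  deltas:
    - [[0,0.1,-0.3],[0,0,0]]
    - [[0,0.1,-1],[0,0,0]]
    - [[0,0,-1.5],[0,0,0]]
    - [[0,0,-1.5],[0,0,0]]
    - [[0,0,-1.5],[0,0,0]]
    - [[0,0,-1.5],[0,0,0]]
    - [[0,0,-1.5],[0,0,0]]
    - [[0,0,-1.2],[0,0,0]]
    - [[0,0,0],[0,0,0]]
    - [[0,0,0],[0,0,0]]

```text
clock: 6.15
position: [556.6, -50.8, 189.1]
ee_rot: [0.039, 0.965, 0.259, 0.01]
contact_force: [0.1, 0.1, -2.4]
gripper_width: 11.4
grasp_force: 58.4
```

```bash
python3 st.py 100;python3 - <<'E'
from h import *
T=get_image("top");S=get_image("side")
b=[blobs(c,"y",x) for c,x in((T,(290,145,360,265)),(S,(255,120,375,245)))];print(b)
d=np.load("plan.npz");s=arm.read_state()
if len(b[0])==2==len(b[1]):
  X=[tri((T,S),(sorted(b[0],key=lambda q:-q[0])[i][:2],sorted(b[1],key=lambda q:q[1])[i][:2])) for i in(0,1)]
  print((X-s["position"])@np.c_[d["u"],d["n"],d["y"]])
a=cv2.resize(S["img"][110:250,240:400,::-1],None,fx=2.5,fy=2.5,interpolation=3);b=cv2.resize(T["img"][130:270,260:420,::-1],None,fx=2.5,fy=2.5,interpolation=3)
cv2.imwrite("pics/p3.png",np.hstack([a,b]))
E
```

```text
6.15 [-0.12  0.37 -0.02 -0.56 -1.25 -1.34] err tool cm [-0.05 -0.24  0.02] rot deg [ 0.09  0.04 -0.16]
[[], [(np.float64(312.0), np.float64(160.4), np.int32(15)), (np.float64(325.14), np.float64(162.14), np.int32(14)), (np.float64(315.1), np.float64(186.92), np.int32(51))]]
```

View pics/p3.png

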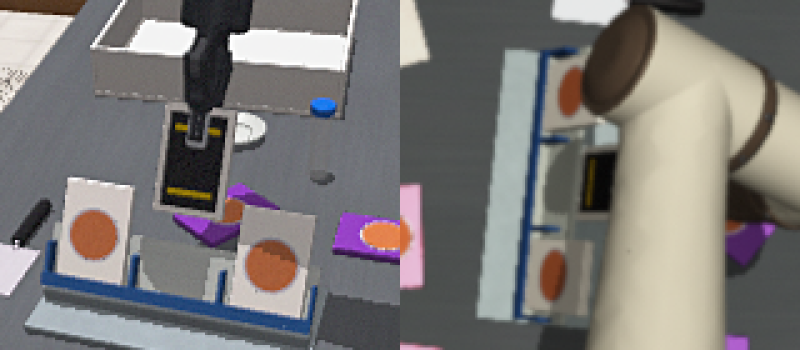

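drive_tool:
  deltas:
    - [[0,0,0],[0,0,-8.5]]
    - [[0,0,0],[0,0,-8.5]]
    - [[0,0,0],[0,0,-8.5]]
    - [[0,0,0],[0,0,-8.5]]
    - [[0,0,0],[0,0,-8.5]]
    - [[0,0,0],[0,0,-8.5]]
    - [[0,0,0],[0,0,-8.5]]
    - [[0,0,0],[0,0,-8.5]]
    - [[0,0,0],[0,0,-8.5]]
    - [[0,0,0],[0,0,-8.5]]
    - [[0,0,0],[0,0,-8.5]]
    - [[0,0,0],[0,0,-8.5]]

```text
clock: 7.45
position: [556.4, -50.3, 188.2]
ee_rot: [0.727, -0.635, -0.155, -0.208]
contact_force: [-0.7, 0.3, -1.5]
gripper_width: 11.1
grasp_force: 58.4
```

drive_tool:
  deltas:
    - [[0,0,0],[0,0,-8.5]]
    - [[0,0,0],[0,0,-8.5]]
    - [[0,0,0],[0,0,-8.5]]
    - [[0,0,0],[0,0,-8.5]]
    - [[0,0,0],[0,0,-8.5]]
    - [[0,0,0],[0,0,-8.5]]
    - [[0,0,0],[0,0,-8.5]]
    - [[0,0,0],[0,0,-8.5]]
    - [[0,0,0],[0,0,-8.5]]
    - [[0,0,0],[0,0,-1.5]]
    - [[0,0,0],[0,0,0]]
    - [[0,0,0],[0,0,0]]

```text
clock: 8.65
position: [556.7, -50.7, 188.8]
ee_rot: [0.965, -0.04, 0.01, -0.259]
contact_force: [-1.2, 0.5, -1.7]
gripper_width: 11.3
grasp_force: 58.5
```

```bash
cat > st2.py <<'E'
from h import *
import sys
d=np.load("plan.npz");s=arm.read_state();Rc=R.from_quat(s["ee_rot"])
h,n=float(sys.argv[1]),float(sys.argv[2])
q=R.from_quat(d["q"])*R.from_euler('z',180,degrees=True)
tcp0=np.array([560.7,-2.8,101.6]) # measured grip pose
e=tcp0+h*d["u"]+n*d["n"]-s["position"]
print(s["clock"],s["joints"].round(2),"err tool cm",(Rc.inv().apply(e)/10).round(2),"rot deg",np.degrees((Rc.inv()*q).as_rotvec()).round(2),"force tool",Rc.inv().apply(s["contact_force"]).round(1),"w",s["gripper_width"])
E
python3 st2.py 100 2;python3 - <<'E'
from h import *
T=get_image("top");S=get_image("side")
print([blobs(c,"r",x) for c,x in((T,(290,145,360,265)),(S,(255,120,375,245)))])
a=cv2.resize(S["img"][110:250,240:400,::-1],None,fx=2.5,fy=2.5,interpolation=3);b=cv2.resize(T["img"][130:270,260:420,::-1],None,fx=2.5,fy=2.5,interpolation=3)
cv2.imwrite("pics/p4.png",np.hstack([a,b]))
E
```

```text
8.65 [-0.11  0.38 -0.02 -0.56 -1.25  1.8 ] err tool cm [ 0.03  0.   -0.05] rot deg [-0.06 -0.   -0.26] force tool [-1.2  0.5  1.6] w 11.272484597366232
[[(np.float64(328.06), np.float64(166.29), np.int32(137)), (np.float64(341.02), np.float64(203.37), np.int32(127)), (np.float64(320.68), np.float64(239.89), np.int32(151))], [(np.float64(317.82), np.float64(175.12), np.int32(269)), (np.float64(333.06), np.float64(194.08), np.int32(51)), (np.float64(276.99), np.float64(203.59), np.int32(270)), (np.float64(348.06), np.float64(215.88), np.int32(305))]]
```

View pics/p4.png

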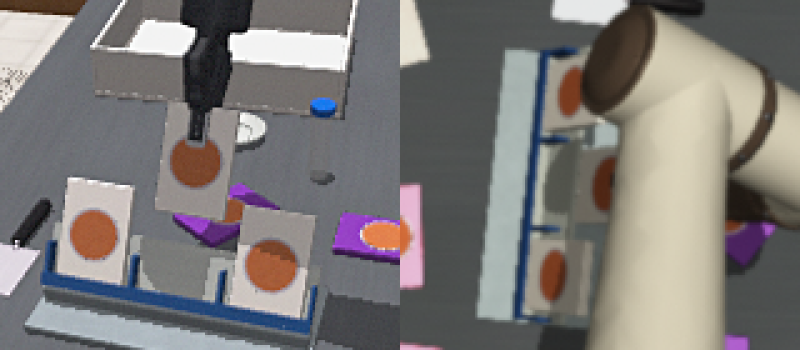

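drive_tool:
  deltas:
    - [[0.03,0,1.2],[0,0,-0.25]]
    - [[0,0,1.5],[0,0,0]]
    - [[0,0,1.5],[0,0,0]]
    - [[0,0,1.4],[0,0,0]]
    - [[0,0,1],[0,0,0]]
    - [[0,0,0.7],[0,0,0]]
    - [[0,0,0],[0,0,0]]
    - [[0,0,0],[0,0,0]]

```text
clock: 9.55
position: [560.3, -14.5, 126.1]
ee_rot: [0.965, -0.037, 0.011, -0.259]
contact_force: [0.5, -0.1, -1.8]
gripper_width: 11.5
grasp_force: 58.5
```

```bash
python3 st2.py 0 2
```

```text
9.55 [-0.06  0.43 -0.09 -0.59 -1.11  1.84] err tool cm [-0.06  0.01  2.71] rot deg [-0.04 -0.06  0.15] force tool [0.5 0.9 1.6] w 11.478059030829277
```

Down to about 1 mm above the ledge, checking force.

drive_tool:
  deltas:
    - [[-0.05,0,0.6],[0,0,0.15]]
    - [[0,0,0.6],[0,0,0]]
    - [[0,0,0.6],[0,0,0]]
    - [[0,0,0.5],[0,0,0]]
    - [[0,0,0.2],[0,0,0]]
    - [[0,0,0],[0,0,0]]
    - [[0,0,0],[0,0,0]]

```text
clock: 10.25
position: [560.6, -1.9, 104.4]
ee_rot: [0.965, -0.038, 0.01, -0.259]
contact_force: [-0.1, 0.0, -1.1]
gripper_width: 11.1
grasp_force: 58.5
```

```bash
python3 st2.py 0 2
```

```text
10.25 [-0.04  0.46 -0.12 -0.61 -1.06  1.85] err tool cm [0.01 0.01 0.2 ] rot deg [-0.05 -0.05 -0.02] force tool [-0.1  0.5  0.9] w 11.092280492431122
```

Now down the last 2 mm and 2 mm towards the backrest (tool +y), gently.

drive_tool:
  deltas:
    - [[0,0,0.1],[0,0,0]]
    - [[0,0,0.1],[0,0,0]]
    - [[0,0.1,0],[0,0,0]]
    - [[0,0.1,0],[0,0,0]]
    - [[0,0.05,0],[0,0,0]]
    - [[0,0,0],[0,0,0]]
    - [[0,0,0],[0,0,0]]

```text
clock: 10.95
position: [560.6, -3.1, 101.5]
ee_rot: [0.965, -0.038, 0.011, -0.259]
contact_force: [0.5, -0.6, 0.4]
gripper_width: 11.3
grasp_force: 58.7
```

```bash
python3 st2.py 0 0
```

```text
10.95 [-0.04  0.46 -0.12 -0.61 -1.06  1.86] err tool cm [ 0.01 -0.04  0.01] rot deg [-0.05 -0.06 -0.02] force tool [ 0.5  0.3 -0.7] w 11.262910925391123
```

drive_tool:
  deltas:
    - [[0,0.05,0.05],[0,0,0]]
    - [[0,0.05,0.05],[0,0,0]]
    - [[0,0,0],[0,0,0]]
    - [[0,0,0],[0,0,0]]

```text
clock: 11.35
position: [560.7, -3.3, 101.3]
ee_rot: [0.965, -0.038, 0.011, -0.259]
contact_force: [-0.1, -0.9, 6.2]
gripper_width: 11.1
grasp_force: 59.5
```

```bash
python3 st2.py 0 0
```

```text
11.35 [-0.04  0.46 -0.12 -0.61 -1.06  1.86] err tool cm [-0.   -0.06  0.  ] rot deg [-0.1  -0.07  0.04] force tool [-0.  -2.4 -5.8] w 11.072152160600437
```

drive_tool:
  deltas:
    - [[0,0,0],[0,0,0]]
    - [[0,0,0],[0,0,0]]
    - [[0,0,0],[0,0,0]]
    - [[0,0,0],[0,0,0]]
    - [[0,0,0],[0,0,0]]
  claw: 2.5

```text
clock: 11.85
position: [560.3, -3.4, 99.7]
ee_rot: [0.965, -0.038, 0.01, -0.259]
contact_force: [-0.2, 0.1, 0.3]
gripper_width: 25.1
grasp_force: 0.0
```

drive_tool:
  deltas:
    - [[0,0,0],[0,0,0]]
    - [[0,0,0],[0,0,0]]
    - [[0,0,0],[0,0,0]]
    - [[0,0,0],[0,0,0]]
    - [[0,0,-0.5],[0,0,0]]
    - [[0,0,-1],[0,0,0]]
    - [[0,0,-2],[0,0,0]]
    - [[0,0,-3],[0,0,0]]
    - [[0,0,-4],[0,0,0]]
    - [[0,0,-4],[0,0,0]]
    - [[0,0,0],[0,0,0]]
  claw: 6

```text
clock: 12.95
position: [557.1, -79.3, 231.9]
ee_rot: [0.966, -0.037, 0.017, -0.257]
contact_force: [0.0, 0.5, 0.8]
gripper_width: 59.6
grasp_force: 0.0
```

drive_tool:
  deltas:
    - [[0,3,-3],[0,0,0]]
    - [[0,4,-3],[0,0,0]]
    - [[0,4,-2],[0,0,0]]
    - [[0,4,0],[0,0,0]]
    - [[0,3,0],[0,0,0]]
    - [[0,0,0],[0,0,0]]
    - [[0,0,0],[0,0,0]]

```text
clock: 13.65
position: [538.8, -271.4, 204.1]
ee_rot: [0.965, -0.039, 0.01, -0.259]
contact_force: [-0.1, 1.6, 0.3]
gripper_width: 60.1
grasp_force: 0.0
```

Run:
```python
from h import *
T=get_image("top");S=get_image("side");d=np.load("plan.npz")
b=[blobs(c,"r",x) for c,x in((T,(300,145,352,265)),(S,(255,175,375,245)))];print(b,arm.read_state()["clock"])
X=[tri((T,S),(t[:2],s[:2])) for t,s in zip(sorted(b[0],key=lambda q:q[1]),sorted([q for q in b[1] if q[2]>150],key=lambda q:q[0]))]
X=np.array(X);print(((X-X[0])@np.c_[d["u"],d["n"],d["y"]]).round(1))
a=cv2.resize(S["img"][150:260,250:380,::-1],None,fx=3,fy=3,interpolation=3);b=cv2.resize(T["img"][140:250,270:400,::-1],None,fx=3,fy=3,interpolation=3)
cv2.imwrite("pics/p5.png",np.hstack([a,b]))
```

```text
[[(np.float64(328.26), np.float64(166.09), np.int32(141)), (np.float64(324.41), np.float64(204.12), np.int32(150)), (np.float64(320.66), np.float64(239.85), np.int32(150))], [(np.float64(333.2), np.float64(193.64), np.int32(59)), (np.float64(276.98), np.float64(203.55), np.int32(271)), (np.float64(313.08), np.float64(209.86), np.int32(289)), (np.float64(348.06), np.float64(215.85), np.int32(306))]] 13.75
[[ 0.00e+00  0.00e+00  0.00e+00]
 [ 1.00e-01 -2.00e-01  1.07e+02]
 [ 6.00e-01  3.00e-01  2.06e+02]]
```

View pics/p5.png

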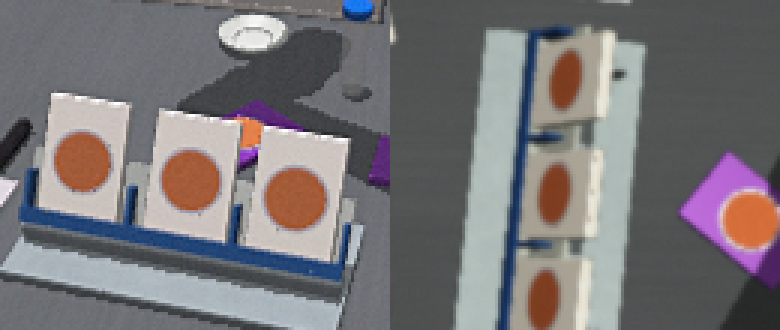

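All three windows now face outward. The middle one sits level with its neighbours, within 0.5 mm both along the slope and out from the backrest, and the neighbours haven't moved. The gripper is well clear, so I'm handing in.

```bash
python3 -c "
from bench import arm
print(arm.job_done())"
```

```text
the job is handed in; nothing more can be done
None
```

The middle cassette was taken out, turned over and set back in its bay, seated flat with its window facing outward, and the job was handed in at about 13.8 s.

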